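Set the twist-lock end stop in a packing form and load a packet against it

TASK

Take the wide end stop from its rack, stand it centred between the form's two tall cheeks with its foot lengthways in the slot, and let go of it. Take hold of it afresh, press it down against the spring, twist it a quarter turn so it stands square across the form, let it rise until its grooves catch the lips, and let go. Then lay the short packet lengthways and flat on the bed between the low curbs, touching the stop, leaving everything else on the bench alone.

Things in the scene. Friction and masses are not known exactly. Their poses are not given: they have to be found in the camera images.
- form: Fixed wooden packing form, 240 mm long (x), 110 wide (y); origin: centre of underside, z up. Flat bed 34 mm above the bench, with an open steel channel along its middle. Two low curbs, 14 mm above the bed, 8 thick, inner faces at y +-41, run from x -115 to +25. Two tall cheeks, 60 mm above the bed, 14 thick, inner faces at y +-41, stand at x 40 to 80.
- stop_place (a point): Point midway between the cheeks on the channel's centre line, at bed height, 60 mm along +x from the form's origin; axes as the form's. The channel's slot is 24 mm wide; its lips' inner edges (4 mm thick) are turned down to 25 mm above the bench; the hollow below is 66 mm wide.
- strip (a joint): Sprung strip on the channel floor, full length: 0 = up (top 21 mm above the bench), grows pressed down, to 0.014 m; 5.5 N at first, 11 N fully down. The stop standing on it unpressed has its foot between the lips and cannot turn; pressed 8 to 14 mm it can. Turned across and let up, the lips' edges sit in its grooves, its underside 18 mm above the bench.
- stop: Wide wooden end stop, loose, 0.2 kg, 86 mm tall; origin: centre of its foot's underside, z up. Steel foot 56 mm long (x), 16 wide, 12 thick, two grooves 12 wide and 5 deep across its top at x +-14; round 14 mm neck; from z 30 to 86 a wooden paddle 60 mm wide (x), 14 thick (y). Either way round is the same.
- rack: Fixed dark wooden rack, 90 mm (x) by 80 (y), origin: centre of underside. On its 10 mm base three upright boards (36 mm long, tops at 90 mm) make two bays at y +-16; the stop stands in one, paddle along x, top 96 mm above the bench. The boards hide its flat faces (5 mm gap): only its two narrow ends, 60 mm apart, can be gripped.
- blank: A narrower stop (paddle 36 mm wide, 78 mm tall) in the rack's other bay; to be left alone. Origin at the centre of its underside.
- packet: Short cardboard packet with pale green ends, 110 mm long (x), 56 mm wide (y), 54 mm high, about 0.25 kg, loose on the bench; origin at the centre of its underside. The other packet on the bench is longer (170 mm) and is to be left alone.
- rods1: Bystander: round bundle of brown rods in paper, 150 mm long, 68 mm across; origin at the centre of its underside.
- dispenser: Bystander: black tape dispenser, 150 mm long, 106 mm tall; origin at the centre of its underside.
- scissors: Bystander: scissors, 175 mm long; origin at the centre of its underside.
- tape: Bystander: roll of tape lying flat, 92 mm across; origin at the centre of its underside.
- mug: Bystander: white mug, 85 mm tall; origin at the centre of its underside.
- ruler: Bystander: wooden ruler, 150 mm long; origin at the centre of its underside.
- carton_long: Bystander: the long packet, 170 x 50 x 40 mm; origin at the centre of its underside.
- labels: Bystander: open wooden tray, 110 x 85 x 40 mm; origin at the centre of its underside.
Mind the look-alikes: they are no part of the job. Leave any blue or purple look-alike of the packet alone.

How it is judged:
By the outcome, as a careful person would: the job done as asked, in the order asked, and still so for the second after the job is handed in, with the robot touching nothing.
It also fails if it takes over 67 s, if anything falls off the work surface, if the arm or the gripper's body presses on something with over 40 N, if the wrist force passes 120 N, or if a joint passes its speed limit or range.

ROBOT

A 6-joint arm with a two-finger parallel gripper is mounted at the origin on the work surface. World frame = base frame: x ahead of the robot, y to its left, z up, the work surface at z = 0. Lengths are in m, angles in rad, forces in N, time in s.
With the tool pointing down it reaches from about 0.375 to 0.975 m from the base axis. Payload 3.8 kg.
Tool frame: the origin (TCP) lies at the very end of the fingers, on their centre line; the grasp point (between the pads) lies 19 mm behind it; z points along the fingers, y is the line along which they close (so a half turn about z gives the same grasp; the last joint's range is limited). The gripper opens to 88 mm and grips with 3 to 60 N. Pads are 18 mm wide; open, the fingers measure 123 mm over their backs; the gripper's body (75 mm by 187 mm) begins 45 mm behind the grasp point.
Start: joints at [-1.263, 0.264, 1.604, -0, 1.274, -0.037], TCP at [0.228, -0.635, 0.239] pointing down, gripper open.
Joint ranges: [-2.63, 2.63], [-0.94, 2.18], [0.31, 2.57], [-1.31, 4.45], [0, 2.66], [-2.55, 2.55]. Speed limits (rad/s): [2.57, 2.57, 3.14, 3.14, 3.14, 3.14].

INTERFACE

Orientations are given as a unit quaternion [x, y, z, w].
In Python, from plant import ctrl, optics gives the robot as it stands.
- The arm moves only by the tool move_arm, never from a script. Its argument "increments" is a list of rows, each a list of 6 numbers: the shift along the world's x, y, z in m, then the turn, a rotation vector about the world's x, y, z in rad. In form: [[x, y, z, wx, wy, wz], ...]. A call has 1 to 8 rows; each row is the pose to reach, as a shift and turn from the pose commanded when the call began; what a row does not reach only later rows make up. A row lasts 1/8 s, in which the tool goes at most 62.5 mm and 10.7 degrees, less where a joint would pass 70% of its speed; a pose out of reach is approached as far as the arm can. A call with a gripper value outside its range is refused whole. "gripper" is the closure, from 0 (fully open) to 1 (shut), set as the call begins (left out, the last holds). The fingers move at their own pace and stop on an object; "grip_force" is the grip in N (left out, the last holds). Time passes only in rows, so rows that repeat a pose let the fingers close. It gives the time, the measured TCP pose, the force, the opening and the grip force at its end, in the units of the state.
- ctrl.observe(): the state, without advancing time (a new reading comes with each control period).
- optics.get_image(name): name is "side" or "top"; returns the picture (400x640x3 uint8, blue, green, red); there is no depth.
- optics.camera_model(name): a dict with "mtx" (3x3 intrinsics, pixels), "extrinsics" (4x4, takes a point from camera to world coordinates). Camera axes: x right, y down, z forward; pixel columns grow to the right and rows downward; lengths in m; the calibration is good to about 2 mm. A picture is of the moment at which its call begins. camera_model takes no time and is no camera call.
- ctrl.sign_off(): hands the job in; it is judged then, once.
The state is a dict: "time_s": time; "joint_pos": joint angles; "joint_vel": joint speeds; "tau": joint torques, N m; "tcp_pos": TCP position; "eef_rot": TCP orientation; "ft_force": force on the tool from outside, world axes, zero at the start; "torque": the same for the moment, N m; "opening": finger opening in m; "grasp_force": force on a finger pad.
Only numpy, scipy, OpenCV 4.12 (cv2) and the standard library are available. Lean on these libraries where they do the work, as an engineer would, in place of code of your own. Each camera call takes 0.05 s, during which the arm holds its last target. There are 200 camera calls.

## Working session

There is one attempt and no reset: what is moved stays moved. The work goes in short steps, Python scripts to look and compute and a tool call to move; the robot and the scene stay as the last step left them, time stands still between calls to the robot, and variables do not carry over. Pictures are saved under pics/ and viewed, at most 10 in all, crops included, and the job is handed in when it is done.

Besides the shell and the picture viewer there is one more tool, called as name([rows], argument=value, ...), one row to a line, values as JSON. move_arm: Moves the arm, as the interface text tells. Its arguments: {"type":"object","properties":{"increments":{"type":"array"},"gripper":{"type":"number"},"grip_force":{"type":"number"}},"required":["increments"]}

```bash
mkdir -p pics; cat > h.py <<'E'
import numpy as np, cv2
from plant import ctrl, optics
def px2w(name,u,v,z):
    m=optics.camera_model(name);K=np.array(m["mtx"]);T=np.array(m["extrinsics"])
    d=T[:3,:3]@np.linalg.solve(K,[u,v,1.0]);o=T[:3,3]
    return o+d*(z-o[2])/d[2]
def w2px(name,p):
    m=optics.camera_model(name);K=np.array(m["mtx"]);T=np.linalg.inv(np.array(m["extrinsics"]))
    q=K@(T[:3,:3]@np.array(p)+T[:3,3]);return q[:2]/q[2]
E
python3 - <<'E'
from h import *
for n in("top","side"):
    cv2.imwrite(f"pics/{n}0.png",optics.get_image(n))
    m=optics.camera_model(n);print(n,np.round(m["extrinsics"],3).tolist(),np.round(m["mtx"],1).tolist())
s=ctrl.observe();print(s["tcp_pos"],s["eef_rot"],s["opening"],s["time_s"])
E
```

```text
top [[-0.018, -0.987, 0.162, 0.354], [-1.0, 0.015, -0.016, 0.032], [0.013, -0.163, -0.987, 1.35], [0.0, 0.0, 0.0, 1.0]] [[450.1, 0.0, 314.4], [0.0, 450.1, 197.6], [0.0, 0.0, 1.0]]
side [[-0.979, -0.087, 0.184, 0.287], [-0.203, 0.491, -0.847, 1.287], [-0.016, -0.867, -0.498, 0.782], [0.0, 0.0, 0.0, 1.0]] [[515.4, 0.0, 326.6], [0.0, 515.4, 204.3], [0.0, 0.0, 1.0]]
[ 0.22796689 -0.63466145  0.23754125] [ 9.85173191e-01  1.71559906e-01 -1.33692268e-04 -9.82442241e-04] 0.0883533741535794 0.1
```

View pics/top0.png

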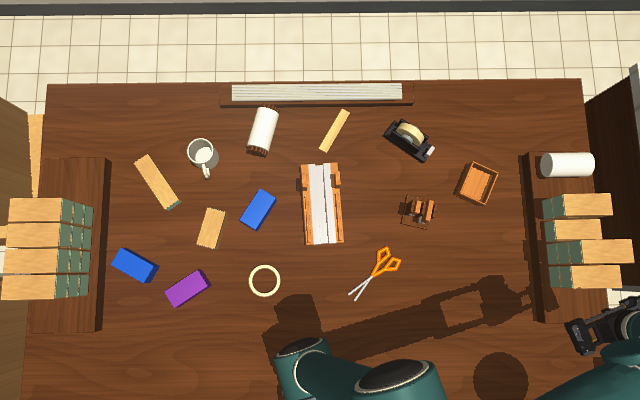

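View pics/side0.png

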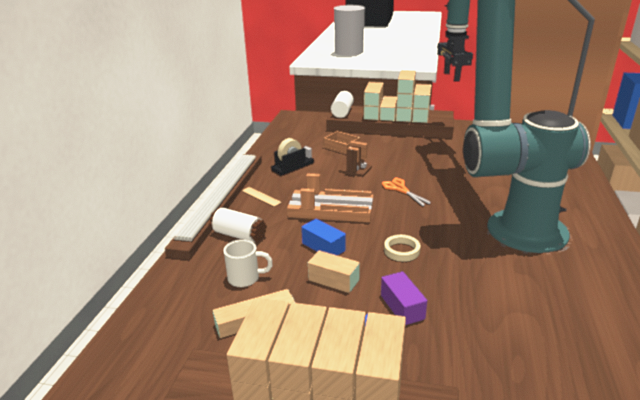

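The top view shows the form at about (322,203), its cheeks at its upper end (y≈180), and the rack at (418,211). Packet candidates are the short cardboard one at (211,228), the long one at (157,181), and blue and purple ones at (258,209), (134,265) and (187,288). The short cardboard one with pale green ends fits the description. I'll confirm this in an enlarged crop.

```bash
python3 - <<'E'
from h import *
t=cv2.imread("pics/top0.png");s=cv2.imread("pics/side0.png")
def c(im,x,y,w,h,W,H):return cv2.resize(im[y:y+h,x:x+w],(W,H),interpolation=cv2.INTER_CUBIC)
a=np.hstack([c(t,390,185,50,50,300,300),c(t,290,155,60,100,180,300),c(t,190,200,44,60,220,300)])
b=np.hstack([c(s,335,130,45,50,270,300),c(s,280,170,105,60,430,300)])
b=np.pad(b,((0,0),(0,a.shape[1]-b.shape[1]),(0,0)))
cv2.imwrite("pics/crop1.png",np.vstack([a,b]))
E
```

```text
(no output)
```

View pics/crop1.png

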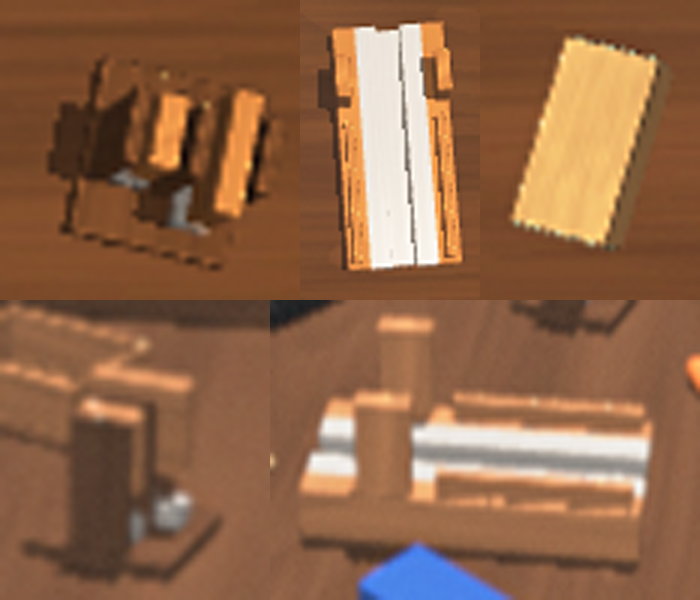

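The crop confirms it. The wide stop is the right-hand orange top in the rack, about (430,210), roughly 21 px long. The blank is the left one at (418,207), about 12 px long. The short packet with green ends is at (211,228). The form's cheeks are at its far end.

```bash
python3 - <<'E'
from h import *
t=cv2.imread("pics/top0.png")
hsv=cv2.cvtColor(t,cv2.COLOR_BGR2HSV)
def rect(mask,box,name,z,n=3):
    x,y,w,h=box;m=cv2.resize(mask[y:y+h,x:x+w].astype(np.uint8)*255,None,fx=4,fy=4,interpolation=cv2.INTER_LINEAR)
    cs,_=cv2.findContours((m>127).astype(np.uint8),cv2.RETR_EXTERNAL,cv2.CHAIN_APPROX_NONE)
    for c in sorted(cs,key=cv2.contourArea)[::-1][:n]:
        b=(cv2.boxPoints(cv2.minAreaRect(c))+.5)/4-.5+[x,y]
        P=np.array([px2w("top",*q,z) for q in b]);ctr=P.mean(0)
        e1,e2=P[1]-P[0],P[2]-P[1];l1,l2=map(np.linalg.norm,(e1,e2))
        e=e1 if l1>l2 else e2
        print(name,"px",b.mean(0).round(1),"ctr",ctr.round(4),"L",round(max(l1,l2),4),"W",round(min(l1,l2),4),"yaw",round(float(np.degrees(np.arctan2(e[1],e[0]))%180),1))
H,S,V=[hsv[...,i].astype(int) for i in range(3)]
print(t[210,430],hsv[210,430],hsv[225,211],hsv[190,418],hsv[200,320])
rect((H<16)&(S>120)&(V>130),(395,190,45,45),"rackorange",.096,3)
rect((S<60)&(V>120),(290,155,60,95),"channel",.034,2)
rect((H<16)&(S>120)&(V>130),(290,155,60,95),"formorange",.034,4)
rect((H>14)&(H<28)&(S>80)&(V>150),(190,200,44,55),"packet",.054,1)
P=[px2w("top",u,v,.034) for u,v in((301,165),(337.7,162.3),(343.7,243),(306.7,244.3))];P=np.array(P)
print(P.round(4),P.mean(0))
a=(P[0]+P[1])/2-(P[2]+P[3])/2;print(np.linalg.norm(a),np.degrees(np.arctan2(a[1],a[0])))
E
```

```text
[ 73 148 236] [ 14 176 236] [ 18 138 241] [ 12 167 110] [ 17  17 240]
rackorange px [429.3 210.3] ctr [ 0.5197 -0.3124  0.096 ] L 0.0631 W 0.0158 yaw 166.8
rackorange px [408.5 228.5] ctr [ 0.469  -0.2509  0.096 ] L 0.078 W 0.0105 yaw 89.1
rackorange px [417.8 206.3] ctr [ 0.5315 -0.2806  0.096 ] L 0.0378 W 0.0149 yaw 165.8
channel px [321.8 203.3] ctr [ 0.5552 -0.0117  0.034 ] L 0.2426 W 0.0689 yaw 2.6
formorange px [306.5 204.6] ctr [0.5522 0.0338 0.034 ] L 0.2468 W 0.027 yaw 3.8
formorange px [337.4 209. ] ctr [ 0.5371 -0.0572  0.034 ] L 0.2011 W 0.0257 yaw 2.8
formorange px [335.1 173. ] ctr [ 0.6448 -0.0531  0.034 ] L 0.0729 W 0.0274 yaw 5.5
formorange px [295. 198.] ctr [0.5706 0.0674 0.034 ] L 0.0318 W 0.0143 yaw 89.1
packet px [210.4 227.9] ctr [0.4843 0.311  0.054 ] L 0.1145 W 0.0585 yaw 164.6
[[ 0.6706  0.0484  0.034 ]
 [ 0.6773 -0.0619  0.034 ]
 [ 0.4354 -0.0731  0.034 ]
 [ 0.4335  0.0348  0.034 ]] [ 0.55420943 -0.01295256  0.034     ]
0.2398489322314748 2.9681270990856965
```

move_arm([
  [0.292,0.323,-0.05,0,0,0.995],
  [0.292,0.323,-0.05,0,0,0.995],
  [0.292,0.323,-0.05,0,0,0.995],
  [0.292,0.323,-0.05,0,0,0.995],
  [0.292,0.323,-0.05,0,0,0.995],
  [0.292,0.323,-0.05,0,0,0.995],
  [0.292,0.323,-0.05,0,0,0.995],
  [0.292,0.323,-0.05,0,0,0.995],
], gripper=0)

```text
time_s: 1.1
tcp_pos: [0.5219, -0.3084, 0.1874]
eef_rot: [0.782, 0.623, 0.0, -0.001]
ft_force: [-0.3, -0.7, 0.8]
opening: 0.0881
grasp_force: 0.0
```

move_arm([
  [0,0,-0.05,0,0,0],
  [0,0,-0.05,0,0,0],
  [0,0,-0.05,0,0,0],
])

```text
time_s: 1.48
tcp_pos: [0.5197, -0.3132, 0.1394]
eef_rot: [0.784, 0.62, -0.0, -0.0]
ft_force: [0.1, -0.3, 0.7]
opening: 0.088
grasp_force: 0.0
```

```bash
python3 - <<'E'
from h import *
t=optics.get_image("top");s=optics.get_image("side");o=ctrl.observe();print(o["tcp_pos"],o["eef_rot"])
def c(im,x,y,w,h,W,H):return cv2.resize(im[y:y+h,x:x+w],(W,H),interpolation=cv2.INTER_CUBIC)
cv2.imwrite("pics/crop2.png",np.hstack([c(t,385,170,80,90,400,450),c(s,325,110,80,90,400,450)]))
for z in(.0,.01,.06,.12,.137):print(z,w2px("side",[*o["tcp_pos"][:2],z]),w2px("top",[*o["tcp_pos"][:2],z]))
E
```

```text
[ 0.52078968 -0.31367385  0.14078621] [7.84232502e-01 6.20465313e-01 4.34224063e-04 1.41030674e-03]
0.0 [358.12003678 167.66462458] [421.28632828 214.14155696]
0.01 [358.16087952 165.05733885] [422.10973203 213.72125443]
0.06 [358.36856311 151.79940331] [426.41348598 211.52442367]
0.12 [358.62568104 135.38571895] [432.02784561 208.65860048]
0.137 [358.70015507 130.63150659] [433.71689719 207.79643213]
```

View pics/crop2.png

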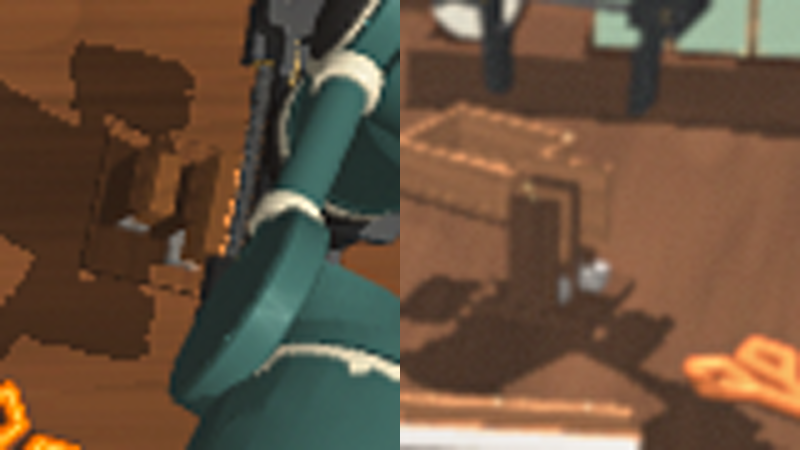

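The side view shows the fingers straddling the rack, their midpoint at about (359,131), in line with the wide stop. Descending.

move_arm([
  [0,0,-0.04,0,0,0],
  [0,0,-0.079,0,0,0],
  [0,0,-0.079,0,0,0],
])

```text
time_s: 1.95
tcp_pos: [0.5182, -0.3115, 0.058]
eef_rot: [0.784, 0.621, -0.001, -0.002]
ft_force: [-0.7, -0.4, 0.7]
opening: 0.0885
grasp_force: 0.0
```

move_arm([
  [0,0,0,0,0,0],
  [0,0,0,0,0,0],
  [0,0,0,0,0,0],
  [0,0,0,0,0,0],
  [0,0,0,0,0,0],
], gripper=0.5, grip_force=25)

```text
time_s: 2.58
tcp_pos: [0.5211, -0.313, 0.0616]
eef_rot: [0.784, 0.621, 0.0, 0.001]
ft_force: [-1.6, 0.5, 6.4]
opening: 0.06
grasp_force: 25.0
```

move_arm([
  [0,0,0.05,0,0,0],
  [0,0,0.1,0,0,0],
  [0,0,0.14,0,0,0],
  [0,0,0.14,0,0,0],
])

```text
time_s: 3.08
tcp_pos: [0.5225, -0.3137, 0.2042]
eef_rot: [0.784, 0.621, 0.001, 0.004]
ft_force: [0.4, -0.7, -0.8]
opening: 0.0599
grasp_force: 25.0
```

move_arm([
  [0.095,0.303,0,0,0,0.279],
  [0.095,0.303,0,0,0,0.279],
  [0.095,0.303,0,0,0,0.279],
  [0.095,0.303,0,0,0,0.279],
  [0.095,0.303,0,0,0,0.279],
  [0.095,0.303,0,0,0,0.279],
  [0.095,0.303,0,0,0,0.279],
  [0.095,0.303,-0.05,0,0,0.279],
])

```text
time_s: 4.08
tcp_pos: [0.6187, -0.011, 0.1533]
eef_rot: [0.69, 0.723, 0.003, 0.004]
ft_force: [-0.2, -0.2, -3.4]
opening: 0.0597
grasp_force: 25.0
```

```bash
python3 - <<'E'
from h import *
t=optics.get_image("top");s=optics.get_image("side");o=ctrl.observe();print(o["tcp_pos"],o["eef_rot"],o["opening"],o["ft_force"])
def c(im,x,y,w,h,W,H):return cv2.resize(im[y:y+h,x:x+w],(W,H),interpolation=cv2.INTER_CUBIC)
cv2.imwrite("pics/crop3.png",np.hstack([c(t,280,140,80,110,364,500),c(s,270,130,120,140,428,500)]))
E
```

```text
[ 0.60974641 -0.01086796  0.14322405] [ 0.69063257  0.72317924 -0.0042257  -0.00453693] 0.059829983320502045 [-0.88785446  0.51588167 -2.67489581]
```

View pics/crop3.png

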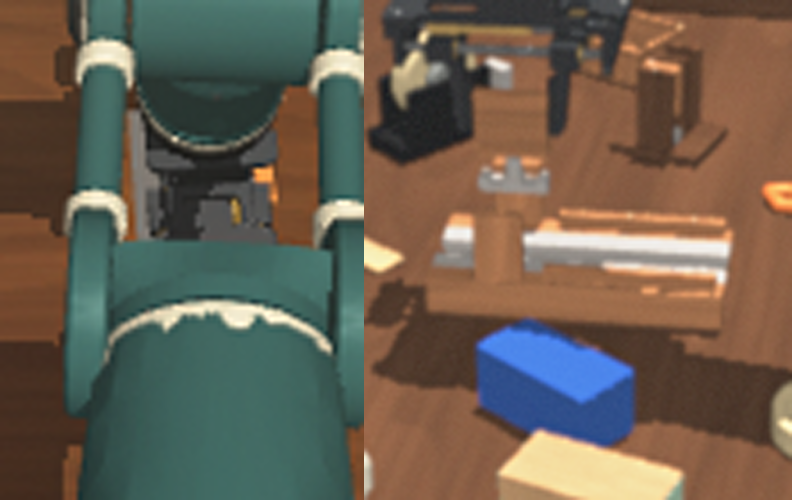

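The stop is held upright above the cheeks, its foot centred at about (312,182) in the side view, in line with the slot. Lowering.

move_arm([
  [0,0,-0.03,0,0,0],
  [0,0,-0.058,0,0,0],
  [0,0,-0.058,0,0,0],
])

```text
time_s: 4.55
tcp_pos: [0.6126, -0.0106, 0.0897]
eef_rot: [0.691, 0.723, -0.002, -0.002]
ft_force: [0.5, -0.1, -2.3]
opening: 0.0596
grasp_force: 25.0
```

```bash
python3 - <<'E'
from h import *
P=[ctrl.observe()["tcp_pos"]];t=optics.get_image("top");s=optics.get_image("side");o=ctrl.observe();print(P,o["tcp_pos"],o["ft_force"])
cv2.imwrite("pics/s4.png",s)
print(w2px("side",[.615,-.009,.098]),"foot px seen at z~.098: (312,182)")
def c(im,x,y,w,h,W,H):return cv2.resize(im[y:y+h,x:x+w],(W,H),interpolation=cv2.INTER_CUBIC)
cv2.imwrite("pics/crop4.png",c(s,280,150,100,70,800,560))
E
```

```text
[array([ 0.61258912, -0.01061942,  0.08973691])] [ 0.61541695 -0.0103      0.09275919] [ 0.89111512  0.01730045 -0.66025123]
[310.6763511  179.92937325] foot px seen at z~.098: (312,182)
```

View pics/crop4.png

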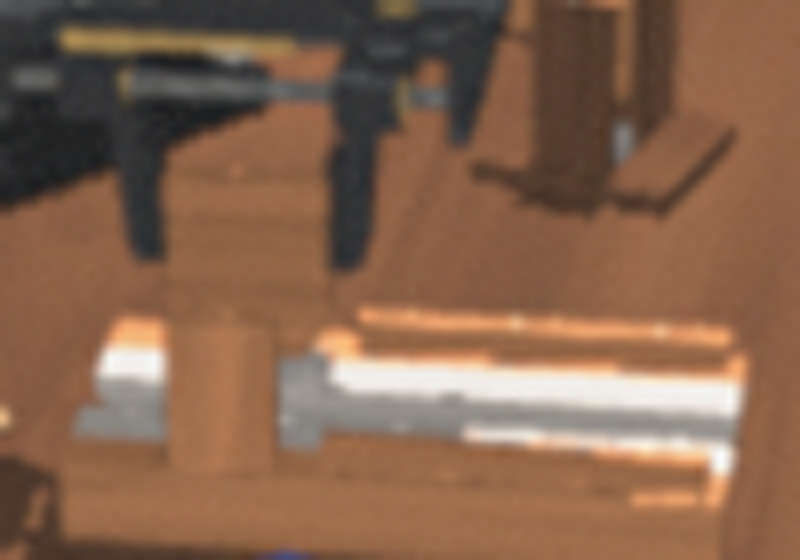

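The side crop shows the foot end at about (317,198), just over the slot. The near lip is in shadow, so I'll feel the rest down.

move_arm([
  [0,0,-0.006,0,0,0],
  [0,0,-0.012,0,0,0],
  [0,0,-0.012,0,0,0],
  [0,0,-0.012,0,0,0],
])

```text
time_s: 5.15
tcp_pos: [0.6152, -0.0092, 0.0798]
eef_rot: [0.69, 0.724, 0.0, 0.0]
ft_force: [0.3, -0.3, -1.8]
opening: 0.0598
grasp_force: 25.0
```

It's in the slot: below lip height with no added force. Going down onto the strip, then letting go.

move_arm([
  [0,0,-0.005,0,0,0],
  [0,0,-0.0095,0,0,0],
  [0,0,-0.0095,0,0,0],
  [0,0,-0.0095,0,0,0],
])

```text
time_s: 5.65
tcp_pos: [0.6155, -0.0093, 0.0709]
eef_rot: [0.69, 0.724, 0.0, 0.0]
ft_force: [-1.1, -0.1, 4.5]
opening: 0.0592
grasp_force: 25.0
```

move_arm([
  [0,0,0,0,0,0],
  [0,0,0,0,0,0],
  [0,0,0,0,0,0],
  [0,0,0,0,0,0],
], gripper=0)

```text
time_s: 6.15
tcp_pos: [0.615, -0.0093, 0.07]
eef_rot: [0.69, 0.724, -0.0, -0.0]
ft_force: [0.2, -0.3, 0.8]
opening: 0.0882
grasp_force: 0.0
```

move_arm([
  [0,0,0.04,0,0,0],
  [0,0,0.07,0,0,0],
  [0,0,0.1,0,0,0],
  [0,0,0.1,0,0,0],
])

```text
time_s: 6.65
tcp_pos: [0.6174, -0.0094, 0.1733]
eef_rot: [0.69, 0.724, 0.002, 0.002]
ft_force: [0.1, -0.6, 0.3]
opening: 0.0881
grasp_force: 0.0
```

move_arm([
  [0,-0.25,0.03,0,0,-1.571],
  [0,-0.25,0.03,0,0,-1.571],
  [0,-0.25,0.03,0,0,-1.571],
  [0,-0.25,0.03,0,0,-1.571],
  [0,-0.25,0.03,0,0,-1.571],
  [0,-0.25,0.03,0,0,-1.571],
  [0,-0.25,0.03,0,0,-1.571],
  [0,-0.25,0.03,0,0,-1.571],
], gripper=0.55)

```text
time_s: 7.65
tcp_pos: [0.6141, -0.259, 0.1975]
eef_rot: [0.998, 0.056, -0.001, -0.001]
ft_force: [0.1, 0.9, 0.0]
opening: 0.0396
grasp_force: 0.0
```

```bash
python3 - <<'E'
from h import *
t=optics.get_image("top");s=optics.get_image("side");o=ctrl.observe();print(o["tcp_pos"],o["eef_rot"],o["opening"])
def c(im,x,y,w,h,W,H):return cv2.resize(im[y:y+h,x:x+w],(W,H),interpolation=cv2.INTER_CUBIC)
cv2.imwrite("pics/t5.png",t)
cv2.imwrite("pics/crop5.png",np.hstack([c(t,285,150,70,100,350,500),c(s,280,150,100,110,450,500)]))
E
```

```text
[ 0.61422387 -0.25892405  0.19777841] [ 9.98250287e-01  5.91092419e-02 -1.38094898e-03 -7.44407785e-04] 0.03951258836897624
```

View pics/crop5.png

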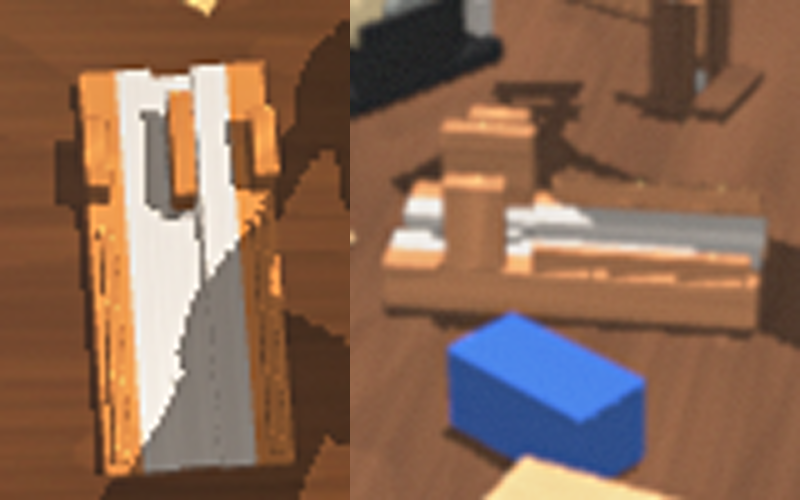

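The stop stands upright in the slot between the cheeks, its paddle top at about (321,180) in the top view. Measuring it before the fresh grip.

```bash
python3 - <<'E'
from h import *
t=cv2.imread("pics/t5.png");hsv=cv2.cvtColor(t,cv2.COLOR_BGR2HSV).astype(int)
H,S,V=[hsv[...,i] for i in range(3)]
x,y,w,h=312,160,15,36
m=((H<18)&(S>100)&(V>130))[y:y+h,x:x+w].astype(np.uint8)*255
m=cv2.resize(m,None,fx=4,fy=4)
c=max(cv2.findContours((m>127).astype(np.uint8),0,1)[0],key=cv2.contourArea)
r=cv2.minAreaRect(c);b=(cv2.boxPoints(r)+.5)/4-.5+[x,y]
P=np.array([px2w("top",*q,.107) for q in b]);print(b.round(1).tolist(),P.round(4).tolist(),P.mean(0))
E
```

```text
[[317.4, 167.7], [323.3, 167.4], [324.5, 188.3], [318.6, 188.6]] [[0.6445, 0.0013, 0.107], [0.6453, -0.0155, 0.107], [0.585, -0.0177, 0.107], [0.5842, -0.0011, 0.107]] [ 0.61475582 -0.00824708  0.107     ]
```

move_arm([
  [0,0.25,0,0,0,-0.073],
  [0,0.25,0,0,0,-0.073],
  [0,0.25,0,0,0,-0.073],
  [0,0.25,0,0,0,-0.073],
  [0,0.25,-0.04,0,0,-0.073],
  [0,0.25,-0.06,0,0,-0.073],
  [0,0.25,-0.06,0,0,-0.073],
], gripper=0.66)

```text
time_s: 8.62
tcp_pos: [0.6129, -0.0097, 0.1371]
eef_rot: [1.0, 0.023, -0.003, -0.0]
ft_force: [0.2, 0.3, -0.5]
opening: 0.0299
grasp_force: 0.0
```

```bash
python3 - <<'E'
from h import *
for _ in range(3):
    s=optics.get_image("side");o=ctrl.observe();q=o["eef_rot"];print(o["tcp_pos"].round(4),o["opening"],np.degrees(2*np.arctan2(q[1],q[0]))-90)
E
```

```text
[ 0.6143 -0.01    0.1389] 0.030317048884463557 -87.37369059053314
[ 0.6153 -0.0102  0.1402] 0.02989509031377484 -87.40354241684246
[ 0.616  -0.0103  0.1411] 0.029698624077425583 -87.42139872697275
```

move_arm([
  [0,0.0005,-0.03,0,0,0],
  [0,0.0005,-0.055,0,0,0],
  [0,0.0005,-0.0685,0,0,0],
  [0,0.0005,-0.0685,0,0,0],
])

```text
time_s: 9.28
tcp_pos: [0.615, -0.0092, 0.0715]
eef_rot: [1.0, 0.023, -0.0, -0.0]
ft_force: [0.1, 0.9, -0.0]
opening: 0.0301
grasp_force: 0.0
```

move_arm([
  [0,0,0,0,0,0],
  [0,0,0,0,0,0],
  [0,0,0,0,0,0],
  [0,0,0,0,0,0],
], gripper=0.95, grip_force=45)

```text
time_s: 9.78
tcp_pos: [0.6164, -0.0089, 0.073]
eef_rot: [1.0, 0.023, 0.001, 0.0]
ft_force: [1.7, -0.8, 4.2]
opening: 0.0133
grasp_force: 44.7
```

move_arm([
  [0,0,-0.004,0,0,0],
  [0,0,-0.008,0,0,0],
  [0,0,-0.0115,0,0,0],
  [0,0,-0.0115,0,0,0],
  [0,0,-0.0115,0,0,0],
])

```text
time_s: 10.4
tcp_pos: [0.6164, -0.0089, 0.0614]
eef_rot: [1.0, 0.023, 0.001, 0.0]
ft_force: [-0.2, -1.0, 7.8]
opening: 0.0132
grasp_force: 44.7
```

move_arm([
  [0,0,0,0,0,0.15],
  [0,0,0,0,0,0.3],
  [0,0,0,0,0,0.45],
  [0,0,0,0,0,0.6],
  [0,0,0,0,0,0.75],
  [0,0,0,0,0,0.785],
  [0,0,0,0,0,0.785],
])

```text
time_s: 11.28
tcp_pos: [0.6163, -0.0087, 0.0614]
eef_rot: [0.915, 0.404, 0.001, 0.0]
ft_force: [-0.8, 0.5, 8.6]
opening: 0.0138
grasp_force: 44.7
```

move_arm([
  [0,0,0,0,0,0.15],
  [0,0,0,0,0,0.3],
  [0,0,0,0,0,0.45],
  [0,0,0,0,0,0.6],
  [0,0,0,0,0,0.75],
  [0,0,0,0,0,0.789],
  [0,0,0,0,0,0.789],
  [0,0,0,0,0,0.789],
])

```text
time_s: 12.28
tcp_pos: [0.6165, -0.0087, 0.0615]
eef_rot: [0.69, 0.724, 0.001, 0.001]
ft_force: [-0.2, -0.0, 8.6]
opening: 0.014
grasp_force: 44.7
```

move_arm([
  [0,0,0.003,0,0,0],
  [0,0,0.006,0,0,0],
  [0,0,0.008,0,0,0],
  [0,0,0.008,0,0,0],
  [0,0,0.008,0,0,0],
])

```text
time_s: 12.9
tcp_pos: [0.6157, -0.0083, 0.0687]
eef_rot: [0.69, 0.724, 0.001, 0.0]
ft_force: [2.2, 3.9, 4.4]
opening: 0.0136
grasp_force: 44.8
```

move_arm([
  [0,0,0,0,0,0],
  [0,0,0,0,0,0],
  [0,0,0,0,0,0],
], gripper=0.6)

```text
time_s: 13.28
tcp_pos: [0.614, -0.0091, 0.0673]
eef_rot: [0.69, 0.724, -0.001, -0.001]
ft_force: [0.7, -0.3, -0.1]
opening: 0.0351
grasp_force: 0.0
```

move_arm([
  [0,0,0.05,0,0,0],
  [0,0,0.1,0,0,0],
  [0,0,0.15,0,0,0],
  [-0.03,0.2,0.15,0,0,0.5],
  [-0.06,0.27,0.15,0,0,0.8],
  [-0.1,0.3,0.15,0,0,1.253],
  [-0.13,0.32,0.15,0,0,1.253],
  [-0.13,0.32,0.15,0,0,1.253],
])

```text
time_s: 14.28
tcp_pos: [0.5023, 0.2805, 0.2179]
eef_rot: [0.285, 0.958, -0.0, -0.0]
ft_force: [0.0, 0.5, 0.0]
opening: 0.0353
grasp_force: 0.0
```

```bash
python3 - <<'E'
from h import *
t=optics.get_image("top");s=optics.get_image("side");o=ctrl.observe();q=o["eef_rot"];print(o["tcp_pos"],np.degrees(2*np.arctan2(q[1],q[0]))-90,o["opening"])
def c(im,x,y,w,h,W,H):return cv2.resize(im[y:y+h,x:x+w],(W,H),interpolation=cv2.INTER_CUBIC)
cv2.imwrite("pics/t6.png",t)
cv2.imwrite("pics/crop6.png",np.hstack([c(t,180,150,180,110,500,306),c(s,280,160,100,100,300,306)]))
E
```

```text
[0.50020405 0.28357232 0.21779754] 57.00768279791953 0.03566980033134851
```

View pics/crop6.png

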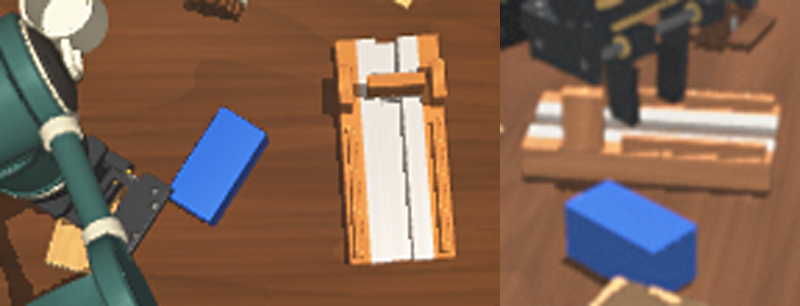

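The stop now stands square across the form between the cheeks at about (322,180), caught in the lips. Next I'll measure its pose, then go to the packet.

move_arm([
  [-0.0155,0.0275,0,0,0,0.306],
  [-0.0155,0.0275,-0.03,0,0,0.306],
  [-0.0155,0.0275,-0.07,0,0,0.306],
  [-0.0155,0.0275,-0.09,0,0,0.306],
  [-0.0155,0.0275,-0.09,0,0,0.306],
], gripper=0)

```text
time_s: 15.0
tcp_pos: [0.4871, 0.3054, 0.1262]
eef_rot: [0.139, 0.99, -0.001, -0.002]
ft_force: [0.5, -1.0, 0.7]
opening: 0.0828
grasp_force: 0.0
```

```bash
python3 - <<'E'
from h import *
t=cv2.imread("pics/t6.png");hsv=cv2.cvtColor(t,cv2.COLOR_BGR2HSV).astype(int)
H,S,V=[hsv[...,i] for i in range(3)]
x,y,w,h=311,172,23,15
m=((H<18)&(S>100)&(V>170))[y:y+h,x:x+w].astype(np.uint8)*255
m=cv2.resize(m,None,fx=4,fy=4)
c=max(cv2.findContours((m>127).astype(np.uint8),0,1)[0],key=cv2.contourArea)
b=(cv2.boxPoints(cv2.minAreaRect(c))+.5)/4-.5+[x,y]
P=np.array([px2w("top",*q,.104) for q in b]);print(b.round(1).tolist(),P.round(4).tolist(),P.mean(0))
for _ in range(3):
    s=optics.get_image("side");o=ctrl.observe();q=o["eef_rot"];print(o["tcp_pos"].round(4),o["opening"],np.degrees(2*np.arctan2(q[1],q[0]))-90)
E
```

```text
[[311.6, 175.6], [332.4, 175.6], [332.4, 180.4], [311.6, 180.4]] [[0.6225, 0.0179, 0.104], [0.6217, -0.0408, 0.104], [0.608, -0.0405, 0.104], [0.6088, 0.0181, 0.104]] [ 0.61524043 -0.01134851  0.104     ]
[0.4883 0.3062 0.128 ] 0.08682738419923583 73.99770610202404
[0.4891 0.3067 0.1291] 0.08789885688545372 74.00835515613849
[0.4895 0.3071 0.1297] 0.0881376837328636 74.01608275655647
```

move_arm([
  [-0.005,0.004,-0.03,0,0,0.01],
  [-0.005,0.004,-0.07,0,0,0.01],
  [-0.005,0.004,-0.1025,0,0,0.01],
  [-0.005,0.004,-0.1025,0,0,0.01],
])

```text
time_s: 15.65
tcp_pos: [0.4821, 0.3101, 0.0246]
eef_rot: [0.134, 0.991, -0.001, -0.001]
ft_force: [-0.1, -0.2, 0.9]
opening: 0.0884
grasp_force: 0.0
```

move_arm([
  [0,0,0,0,0,0],
  [0,0,0,0,0,0],
  [0,0,0,0,0,0],
  [0,0,0,0,0,0],
  [0,0,0,0,0,0],
], gripper=0.5, grip_force=20)

```text
time_s: 16.27
tcp_pos: [0.4845, 0.3119, 0.0273]
eef_rot: [0.134, 0.991, 0.001, 0.001]
ft_force: [-0.1, 1.9, 6.1]
opening: 0.0558
grasp_force: 20.0
```

move_arm([
  [0,0,0.05,0,0,0],
  [0,0,0.1,0,0,0],
  [0,0,0.15,0,0,0],
  [0,0,0.15,0,0,0],
])

```text
time_s: 16.77
tcp_pos: [0.4857, 0.3121, 0.1802]
eef_rot: [0.134, 0.991, 0.002, 0.003]
ft_force: [0.0, 0.5, -3.8]
opening: 0.0558
grasp_force: 20.0
```

move_arm([
  [0.0485,-0.3245,0,0,0,0.318],
  [0.0485,-0.3245,0,0,0,0.318],
  [0.0485,-0.3245,0,0,0,0.318],
  [0.0485,-0.3245,0,0,0,0.318],
  [0.0485,-0.3245,0,0,0,0.318],
  [0.0485,-0.3245,0,0,0,0.318],
  [0.0485,-0.3245,0,0,0,0.318],
  [0.0485,-0.3245,0,0,0,0.318],
])

```text
time_s: 17.77
tcp_pos: [0.5307, -0.0126, 0.1743]
eef_rot: [-0.025, 1.0, 0.0, -0.001]
ft_force: [-0.2, -0.1, -2.3]
opening: 0.0558
grasp_force: 20.0
```

```bash
python3 - <<'E'
from h import *
for _ in range(4):
    s=optics.get_image("side");o=ctrl.observe();q=o["eef_rot"];print(o["tcp_pos"].round(4),o["opening"],np.degrees(2*np.arctan2(q[1],q[0]))-90,o["ft_force"].round(1))
E
```

```text
[ 0.5309 -0.0123  0.1747] 0.05557593992215808 92.92848398871806 [-0.6 -0.5 -2.7]
[ 0.5312 -0.0122  0.1751] 0.05604350880129594 92.95278808527954 [ 0.2 -0.1 -2.8]
[ 0.5314 -0.0122  0.1753] 0.055337487084487755 92.96902210486573 [ 0.3 -0.  -3.7]
[ 0.5315 -0.0123  0.1755] 0.05595920242087801 92.96527709537952 [ 0.2 -0.1 -2.1]
```

move_arm([
  [0,-0.001,-0.05,0,0,0],
  [0,-0.001,-0.09,0,0,0],
  [0,-0.001,-0.114,0,0,0],
  [0,-0.001,-0.114,0,0,0],
  [0,-0.001,-0.114,0,0,0],
])

```text
time_s: 18.6
tcp_pos: [0.5321, -0.0141, 0.0622]
eef_rot: [-0.025, 1.0, -0.0, 0.0]
ft_force: [-0.8, -0.8, -2.4]
opening: 0.0561
grasp_force: 20.0
```

move_arm([
  [0.005,0.0,0,0,0,0],
  [0.01,0.0005,0,0,0,0],
  [0.014,0.0005,0,0,0,0],
  [0.014,0.0005,0,0,0,0],
])

```text
time_s: 19.1
tcp_pos: [0.5463, -0.0143, 0.0619]
eef_rot: [-0.025, 1.0, -0.0, 0.0]
ft_force: [0.1, -0.2, -3.1]
opening: 0.0562
grasp_force: 20.0
```

```bash
python3 - <<'E'
from h import *
s=optics.get_image("side");t=optics.get_image("top");o=ctrl.observe();print(o["tcp_pos"].round(4),o["ft_force"].round(1))
def c(im,x,y,w,h,W,H):return cv2.resize(im[y:y+h,x:x+w],(W,H),interpolation=cv2.INTER_CUBIC)
cv2.imwrite("pics/crop7.png",np.hstack([c(s,275,140,110,90,490,400),c(t,285,150,70,100,280,400)]))
E
```

```text
[ 0.5456 -0.0142  0.0616] [-0.4 -0.  -2.3]
```

View pics/crop7.png

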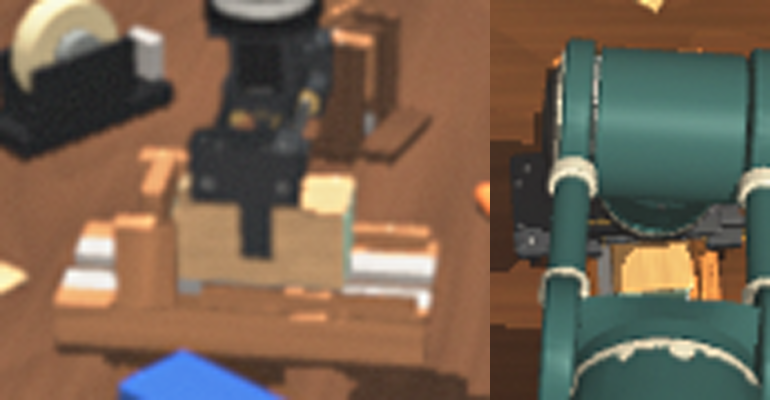

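The side view shows the packet between the curbs, a few mm short of the stop. Easing it in.

move_arm([
  [0.001,0.0005,-0.001,0,0,0],
  [0.002,0.001,-0.001,0,0,0],
  [0.003,0.001,-0.001,0,0,0],
  [0.004,0.001,-0.001,0,0,0],
  [0.005,0.0015,-0.001,0,0,0],
  [0.005,0.0015,-0.001,0,0,0],
])

```text
time_s: 19.95
tcp_pos: [0.5508, -0.0127, 0.0607]
eef_rot: [-0.025, 1.0, -0.0, 0.0]
ft_force: [-0.2, 0.2, -2.2]
opening: 0.0556
grasp_force: 20.0
```

move_arm([
  [0.001,0,0,0,0,0],
  [0.001,0,0,0,0,0],
  [0.001,0,0,0,0,0],
])

```text
time_s: 20.32
tcp_pos: [0.5517, -0.0127, 0.0607]
eef_rot: [-0.025, 1.0, 0.0, -0.0]
ft_force: [-0.7, -0.1, -3.4]
opening: 0.0558
grasp_force: 20.0
```

move_arm([
  [0.001,0,0,0,0,0],
  [0.001,0,0,0,0,0],
  [0.001,0,0,0,0,0],
])

```text
time_s: 20.7
tcp_pos: [0.5527, -0.0127, 0.0607]
eef_rot: [-0.025, 1.0, 0.0, -0.0]
ft_force: [-0.2, 1.1, -2.8]
opening: 0.0558
grasp_force: 20.0
```

move_arm([
  [0.001,0,0,0,0,0],
  [0.001,0,0,0,0,0],
  [0.001,0,0,0,0,0],
])

```text
time_s: 21.08
tcp_pos: [0.5531, -0.0127, 0.0605]
eef_rot: [-0.025, 1.0, 0.0, -0.001]
ft_force: [-2.2, -0.4, -1.6]
opening: 0.0559
grasp_force: 20.0
```

move_arm([
  [0.001,0,0,0,0,0],
  [0.001,0,0,0,0,0],
  [0.001,0,0,0,0,0],
])

```text
time_s: 21.45
tcp_pos: [0.5541, -0.0126, 0.0605]
eef_rot: [-0.025, 1.0, 0.0, -0.001]
ft_force: [-4.8, -0.6, -0.2]
opening: 0.0559
grasp_force: 20.0
```

Contact. Setting it down and releasing.

move_arm([
  [0,0,-0.0007,0,0,0],
  [0,0,-0.0015,0,0,0],
  [0,0,-0.0015,0,0,0],
])

```text
time_s: 21.82
tcp_pos: [0.5546, -0.0127, 0.0591]
eef_rot: [-0.025, 1.0, -0.0, -0.0]
ft_force: [-4.7, 0.1, -0.7]
opening: 0.0561
grasp_force: 20.0
```

move_arm([
  [0,0,0,0,0,0],
  [0,0,0,0,0,0],
  [0,0,0,0,0,0],
], gripper=0.15)

```text
time_s: 22.2
tcp_pos: [0.5559, -0.0128, 0.0599]
eef_rot: [-0.025, 1.0, -0.0, 0.001]
ft_force: [-0.3, 0.1, 0.1]
opening: 0.0748
grasp_force: 0.0
```

move_arm([
  [0,0,0.05,0,0,0],
  [0,0,0.1,0,0,0],
  [0,0,0.15,0,0,0],
  [0,-0.25,0.15,0,0,0],
  [0,-0.25,0.15,0,0,0],
  [0,-0.25,0.15,0,0,0],
  [0,-0.25,0.15,0,0,0],
  [0,-0.25,0.15,0,0,0],
])

```text
time_s: 23.2
tcp_pos: [0.5546, -0.2671, 0.2094]
eef_rot: [-0.022, 1.0, -0.001, 0.001]
ft_force: [0.3, 0.1, 0.4]
opening: 0.075
grasp_force: 0.0
```

```bash
python3 - <<'E'
from h import *
s=optics.get_image("side");t=optics.get_image("top")
def c(im,x,y,w,h,W,H):return cv2.resize(im[y:y+h,x:x+w],(W,H),interpolation=cv2.INTER_CUBIC)
cv2.imwrite("pics/crop8.png",np.hstack([c(s,275,140,110,90,440,360),c(t,285,150,70,100,252,360)]))
E
```

```text
(no output)
```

View pics/crop8.png

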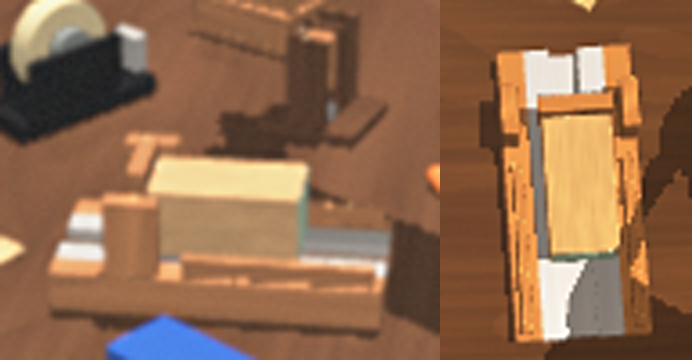

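The last picture shows the packet flat and lengthways between the curbs, against the stop at about (323,180), which is still square across the form. The rack and the other things look undisturbed.

```bash
python3 -c "
from plant import ctrl
print(ctrl.sign_off())"
```

```text
the job is handed in; nothing more can be done
None
```

I handed the job in at about 23 s of the 67 s limit: the wide stop is locked square across the form, and the short packet lies flat between the curbs against it; the hand-in returned no verdict.

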